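Key a scent cartridge into a diffuser and lock it

ROBOT

A 6-joint arm with a two-finger parallel gripper is mounted at the origin on a cart in front of the work surface, level with it; the furniture and walls round the work are solid. World frame = base frame: x ahead of the robot, y to its left, z up, the work surface at z = 0. Lengths are in m, angles in degrees, forces in N, time in s.
With the tool pointing down it reaches from about 0.325 to 0.775 m from the base axis. Payload 5.5 kg.
Tool frame: the origin (TCP) lies at the centre of the arm's flange, where the gripper is bolted on; the fingertips stand 182 mm ahead of it and the grasp point (between the pads) lies 163 mm ahead of it; z points along the fingers, y is the direction in which the jaws open and shut (so a half turn about z gives the same grasp; the last joint's range is limited). The gripper opens to 88 mm and grips with 3 to 60 N. Pads are 20 mm wide; open, the fingers measure 115 mm over their backs; the gripper's body (75 mm by 178 mm) begins 61 mm behind the grasp point.
Start: joints at [64.532, 5.22, 70.514, -0, 104.267, -3.249], TCP at [0.227, 0.555, 0.405] pointing down, gripper open.
Joint ranges: [-164.24, 164.24], [-49.07, 125.15], [9.68, 141.18], [-86.29, 266.29], [3.28, 154.24], [-151.56, 151.56]. Speed limits (degrees/s): [147.25, 147.25, 172.46, 180, 180, 180].

INTERFACE

Orientations are given as [roll, pitch, yaw] about the fixed x, y, z axes, in that order (R = Rz(yaw) Ry(pitch) Rx(roll)).
In Python, from station import r gives the robot as it stands. The module is installed in compiled form; this text tells all that it offers. Calls block until the motion is done:
- r.reach(position, orientation): joint-space move of the TCP to a pose.
- r.servo_line(position, rotation=None, speed=0.15): straight line of the TCP; rotation=None keeps the orientation; speed is the mean speed in m/s.
- r.move_joints(angles): joint-space move.
- r.let_go() and r.grab(squeeze=None): open the fingers fully, or close them until they stop; squeeze is the grip in N (None keeps the last).
- r.wait(seconds).
- r.inverse_kinematics(position, orientation): joint angles nearest the present ones, or None.
- r.sense(): the state.
- r.snapshot(name): name is "scene" or "top" or "wrist"; returns a dict with "frame" (420x560x3 uint8, red, green, blue), "fx", "fy", "cx", "cy" (pixels), "R" (3x3) and "t" (3): a world point X has camera coordinates R X + t. Camera axes: x right, y down, z forward; pixel columns grow to the right and rows downward; lengths in m; the calibration is good to about 2 mm. A picture is of the moment at which its call begins. There is no depth.
A pose or a line that the arm cannot do raises r.IKError and nothing moves.
- r.hand_in(): hands the job in, once; it reports no verdict.
The state is a dict: "clock": time; "joints": joint angles; "joint_vel": joint speeds; "joint_torque": joint torques, N m; "tcp_pos": TCP position; "orientation": TCP orientation; "contact_force": force on the tool from outside, world axes, zero at the start; "torque": the same for the moment, N m; "opening": finger opening in m.
Only numpy, scipy, OpenCV 4.12 (cv2) and the standard library are available. Lean on these libraries where they do the work, as an engineer would, in place of code of your own. Each camera call takes 0.05 s, during which the arm holds its last target. There are 200 camera calls.

TASK

Fit the loose blue scent cartridge into the socket of the white diffuser. The key down in the socket takes it at one turn only and that turn is not known, so press lightly and feel for it, without ever forcing it, until the cartridge drops fully home; then slide the orange-knobbed lock bar in over its rim as far as it goes. Leave the cartridge locked, upright and flat, and leave the small things round about where they stand.

Things in the scene. Friction and masses are not known exactly. Their poses are not given: they have to be found in the camera images.
- cartridge_mid (a point): Loose cartridge (0.12 kg), at its centre, on its axis 31 mm above its underside; z up. Blue disc, 58 mm across, 24 mm high (lowest 3 mm: 55 mm across), two notches in its side. Upright white grip tab on top, 12 mm thick along x, 32 mm long along y, from 24 to 62 mm above the underside. Starts upright on the counter, wide notch roughly towards the robot.
- wide_notch (a point): The wide notch at the cartridge's underside, on its -x side, 25.5 mm from the axis: 17.4 mm wide, 7 mm deep, open outwards, running the disc's whole height. Opposite (+x side) is a like notch only 8.4 mm wide.
- dock: Fixed white diffuser on a wooden plinth, 108 mm (x) by 144 mm (y), 50 mm high. Origin at counter height on the axis of the round socket in its top, z up; the housing runs from y = -87 to +57 mm. An orange dot on the top marks the -x side.
- socket (a point): Centre of the socket's mouth, 50 mm above the counter: a round hole 61 mm across, 25 mm deep. Fully home, the cartridge's underside is 25 mm above the counter and its disc's top 1 mm below the mouth. More than 40 N between cartridge and diffuser counts as forcing.
- ribs_top (a point): On the socket axis, 7 mm below the mouth, level with the top of two fixed ribs on opposite walls, 6.5 mm deep, down to the floor: wide 14 mm, narrow 5 mm. Their turn is NOT shown by these axes: the wide rib is anywhere within 43 degrees either side of the -x (dot) direction. A misturned cartridge rests on them; notches matched within about 3 degrees, it drops 18 mm.
- lock_bar (a joint): Travel of the lock bar along the dock's +y, m: 0 open, 0.017 home, its end then over the disc's rim, 20 mm from the socket's axis. Starts within 3 mm of open. Slides with about 2 N of friction, stays where left, runs 1 mm above the diffuser's top, so it is blocked unless the cartridge is fully home.
- lock_knob (a point): Centre of the lock bar's orange upright knob, 14 mm (x) by 12 mm (y), 26 mm high, its centre 70 mm above the counter, 64 mm from the socket's axis on the dock's -y side when open. Axes are the dock's; pushing it along +y closes the bar.
- salve_tin0: Small round salve tin with a green lid, 53 mm across, 22 mm high, origin under its centre. Leave alone.
- tealight0: Tealight, 40 mm across, 21 mm high, origin under its centre. Leave alone.
- crystal_rose: Pink standing crystal, 31x27x70 mm, origin under its centre. Leave alone.
- crystal_jade: Green standing crystal, 36x32x69 mm, origin under its centre. Leave alone.
- crystal_quartz: Clear white standing crystal, 34x30x74 mm, origin under its centre. Leave alone.
There are look-alikes about, which are no part of the job. There is more than one size of the part that bears cartridge_mid; the job needs the largest.

How it is judged (in metres and radians):
On the way:
1. the cartridge is fully home in the socket while the lock bar is still open (z of cartridge_mid in the frame of dock below 0.059 m and horizontal distance between cartridge_mid and dock below 0.005 m and angle between cartridge_mid's own z axis and vertical below 0.08 rad and value of joint lock_bar below 0.007 m), for 0.2 s.
At the end, for the whole second after the job is handed in: The cartridge is fully home (underside within 3 mm of the socket floor, within 5 mm of the socket's axis, tilted less than 0.08 rad) and at rest, and the lock bar is within 2.5 mm of home (z of cartridge_mid in the frame of dock below 0.059 m and horizontal distance between cartridge_mid and dock below 0.005 m and angle between cartridge_mid's own z axis and vertical below 0.08 rad and value of joint lock_bar above 0.0145 m and linear speed of cartridge below 0.02 m/s); the robot touches nothing.
It fails at once if the cartridge is forced: more than 40 N between cartridge and diffuser (contact force between cartridge and dock above 40 N).
It fails at once if one of the small things round about is moved more than 30 mm (distance of any of salve_tin0, tealight0, crystal_rose, crystal_jade, crystal_quartz from where it was at the start of the episode above 0.03 m).
It also fails if it takes over 64 s, if anything falls off the work surface, if the arm or the gripper's body presses on something with over 40 N, if the wrist force passes 120 N, or if a joint passes its speed limit or range.

## Working session

There is one attempt and no reset: what is moved stays moved. The work goes in short steps, each a Python script; the robot and the scene stay as the last script left them, time stands still between calls to the robot, and variables do not carry over. Pictures are saved under pics/ and viewed, about 8 in all and at most 12, crops included, and the job is handed in when it is done.

```bash
mkdir -p pics; python3 - <<'E'
from station import r
import cv2,numpy as np
for n in("scene","top"):
    s=r.snapshot(n); cv2.imwrite(f"pics/{n}0.png",s["frame"][:,:,::-1]); 
    R=np.array(s["R"]);print(n,s["fx"],s["fy"],s["cx"],s["cy"],R.round(3).tolist(),(-R.T@s["t"]).round(3))
a=cv2.imread("pics/scene0.png");b=cv2.imread("pics/top0.png")
print(r.sense())
E
```

```text
scene 416.1030848001948 416.1030848001948 272.0977668567456 211.757144133649 [[-0.639, -0.769, 0.012], [-0.345, 0.273, -0.898], [0.688, -0.578, -0.44]] [-0.157  0.566  0.52 ]
top 381.7399697924193 381.7399697924193 274.3119593147129 213.4090924174595 [[-0.021, -1.0, -0.001], [-0.998, 0.021, -0.063], [0.063, -0.0, -0.998]] [ 0.449 -0.046  1.21 ]
{'clock': 0.1, 'joints': array([ 6.45303274e+01,  5.25917952e+00,  7.05724414e+01, -4.94995198e-04,
        1.04264979e+02, -3.25080260e+00]), 'joint_vel': array([ 0.01191853,  0.00484249, -0.1088728 ,  0.03318828, -0.04311352,
       -0.02077206]), 'joint_torque': array([ 1.56713180e-03, -4.47853231e+01, -4.07571781e+01,  7.00565404e-02,
        2.83567625e-02, -7.56386748e-05]), 'tcp_pos': array([0.22693856, 0.55549582, 0.40364067]), 'orientation': array([-1.79903528e+02, -4.99871500e-03,  1.57781004e+02]), 'contact_force': array([0.36311993, 0.02441694, 0.46420408]), 'torque': array([ 0.00120011,  0.04408149, -0.02910326]), 'opening': 0.08795560021165538}
```

View pics/top0.png

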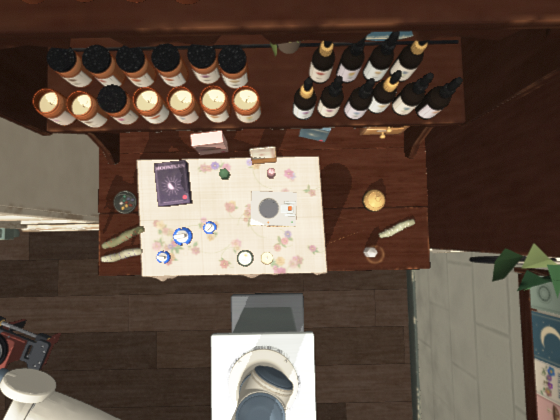

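View pics/scene0.png

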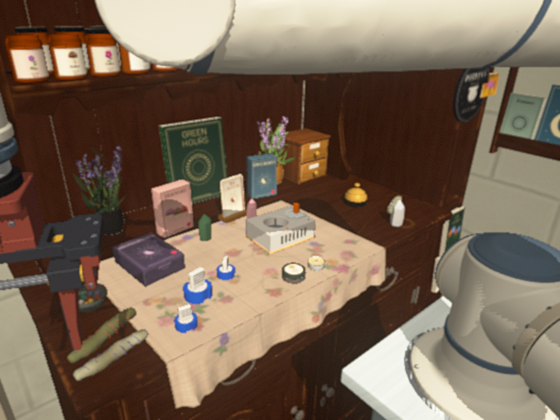

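Top view: three blue cartridges at (183,236), (210,228) and (163,257); the first looks largest. The diffuser is at (273,208) with its orange knob near (290,209). I'll check with an enlarged crop.

```bash
cat > h.py <<'E'
from station import r
import cv2,numpy as np
def ray(s,u,v,z):
    R=np.array(s["R"]);c=-R.T@np.array(s["t"])
    d=R.T@np.array([(u-s["cx"])/s["fx"],(v-s["cy"])/s["fy"],1]);return c+d*(z-c[2])/d[2]
def proj(s,X):
    p=np.array(s["R"])@X+s["t"];return np.array([s["fx"]*p[0]/p[2]+s["cx"],s["fy"]*p[1]/p[2]+s["cy"]])
E
python3 - <<'E'
from h import *
s=r.snapshot("top");f=s["frame"][:,:,::-1]
a=cv2.resize(f[215:275,140:240],(800,480),interpolation=cv2.INTER_CUBIC)
b=cv2.resize(f[160:230,240:340],(800,560),interpolation=cv2.INTER_CUBIC)
cv2.imwrite("pics/c1.png",np.vstack([cv2.resize(a,(500,300)),cv2.resize(b[:,:],(500,300*7//6-50))]))
hsv=cv2.cvtColor(np.ascontiguousarray(f),cv2.COLOR_BGR2HSV)
m=cv2.inRange(hsv,(105,130,60),(130,255,255));m[:210]=0;m[290:]=0;m[:,:130]=0;m[:,250:]=0
m=cv2.morphologyEx(m,cv2.MORPH_CLOSE,np.ones((7,7)))
n,_,st,c=cv2.connectedComponentsWithStats(m)
for i in range(1,n):
    if st[i,4]>20: print(st[i],c[i],ray(s,*c[i],.024))
for p in[(269,208),(290,208),(251,191),(297,227),(246,258),(267,258),(225,174),(271,174)]:print(p,ray(s,*p,.05))
E
```

```text
[174 228  18  17 107] [183.19626168 235.87850467] [0.45967854 0.23818952 0.024     ]
[158 251  12  12  57] [164.42105263 256.59649123] [0.39696488 0.29664488 0.024     ]
(269, 208) [ 0.53868094 -0.03004945  0.05      ]
(290, 208) [ 0.5373119  -0.09402278  0.05      ]
(251, 191) [0.59194754 0.02388191 0.05      ]
(297, 227) [ 0.47899693 -0.11389647  0.05      ]
(246, 258) [0.38864147 0.04254864 0.05      ]
(267, 258) [ 0.38729369 -0.02091069  0.05      ]
(225, 174) [0.64604844 0.10264039 0.05      ]
(271, 174) [ 0.64301633 -0.03831117  0.05      ]
```

View pics/c1.png

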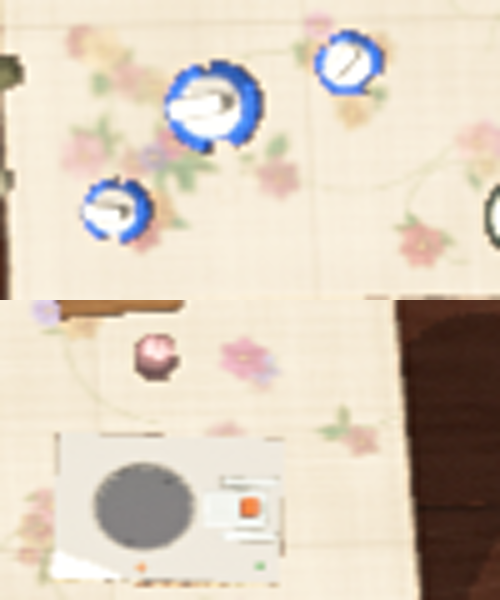

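Top crop: the cartridge at (183,236) is about 18 px or 56 mm across, so it is the 58 mm one. The others are about 40 mm at (210,228) and (164,257). Diffuser: socket near (269,208), orange dot on its lower side, so it is turned only slightly. Next I'll look with the wrist camera over the cartridge.

```bash
python3 - <<'E'
from h import *
r.reach([0.44,0.238,0.36],[180,0,90])
s=r.snapshot("wrist");cv2.imwrite("pics/w1.png",s["frame"][:,:,::-1])
R=np.array(s["R"]);print(s["fx"],R.round(3).tolist(),(-R.T@s["t"]).round(3),r.sense()["clock"],r.sense()["joints"])
print(proj(s,np.array([.46,.238,.024])))
E
```

```text
354.62213423774404 [[1.0, 0.001, -0.0], [0.001, -0.97, 0.245], [0.0, -0.245, -0.97]] [0.439 0.307 0.341] 1.6333 [ 2.46115269e+01 -1.04533926e+01  9.02108496e+01  1.93913061e-02
  1.00222591e+02  2.44948906e+01]
[304.26354571 193.64917271]
```

View pics/w1.png

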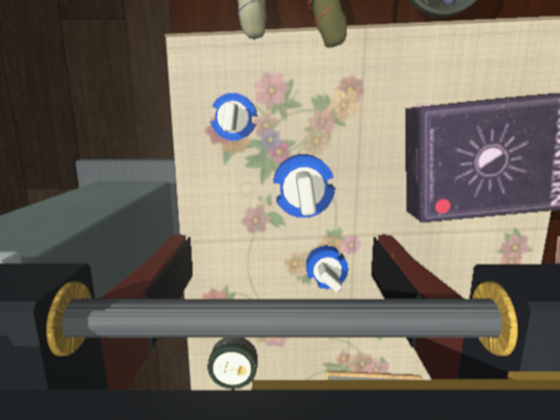

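Wrist view: large cartridge at about (304,186), tab upright, wide notch on the left (robot) side around (280,190). I'll take an enlarged crop and one view over the dock.

```bash
python3 - <<'E'
from h import *
import pickle
s=r.snapshot("wrist")
r.reach([0.535,-0.02,0.36],[180,0,90])
d=r.snapshot("wrist"); pickle.dump((s,d),open("sd.pkl","wb"))
a=cv2.resize(s["frame"][145:230,260:350,::-1],(540,510)[:2],interpolation=cv2.INTER_CUBIC)
cv2.imwrite("pics/w2.png",a)
cv2.imwrite("pics/w3.png",cv2.resize(d["frame"][100:310,180:460,::-1],(784,588),interpolation=cv2.INTER_CUBIC))
E
```

```text
(no output)
```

View pics/w2.png

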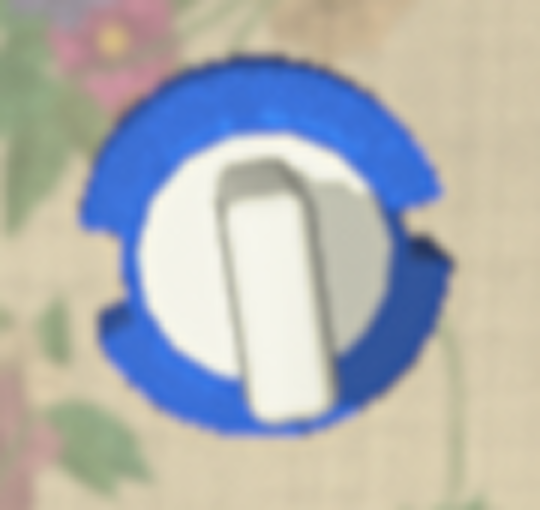

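View pics/w3.png

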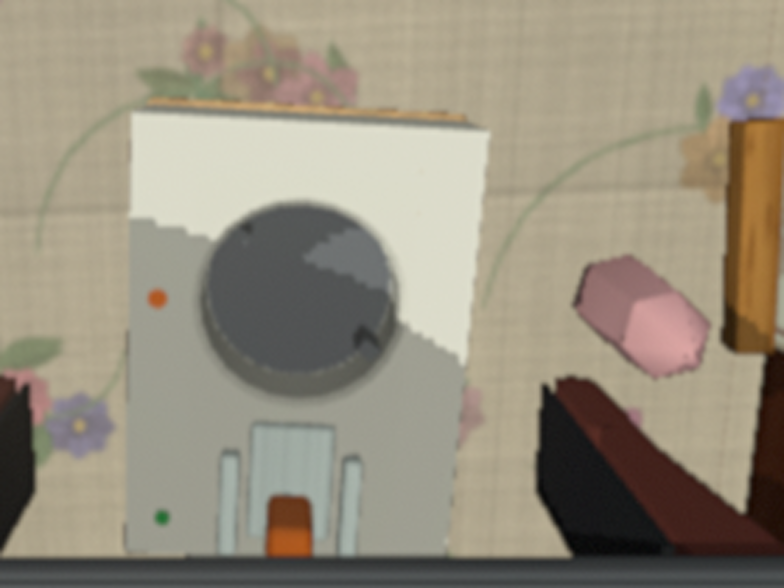

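```bash
python3 - <<'E'
from h import *
import pickle
s,d=pickle.load(open("sd.pkl","rb"))
print(ray(s,306.5,196.2,.062),ray(s,304.8,186.8,.024))
P=lambda u,v,z:ray(d,180+u/2.8,100+v/2.8,z).round(4)
def ang(a,b):return np.degrees(np.arctan2(*(b-a)[1::-1]))
c=P(300,298,.05);print("socket",c,"L/R edges",P(200,298,.05),P(399,298,.05))
dot=P(157,298,.05);print("dot",dot,"green",P(162,517,.05),ang(dot,c))
tl,tr=P(132,112,.05),P(488,128,.05);print(tl,tr,np.linalg.norm(tr-tl),"yaw",ang(tl,tr))
print("yaw bar",ang(P(252,425,.051),P(334,430,.051)),P(252,425,.051),P(334,430,.051))
k1,k2=P(269,497,.083),P(312,497,.083);print("knob",k1,k2)
q1,q2=P(247,230,.043),P(365,335,.043);print("ribs@.043",q1,q2,ang(q2,q1)); q1,q2=P(247,230,.025),P(365,335,.025);print(q1,q2,ang(q2,q1))
f=cv2.cvtColor(d["frame"],cv2.COLOR_RGB2GRAY)[165:250,245:330].astype(float)
g=np.clip((f-20)/(130-20),0,1)**.6*255
cv2.imwrite("pics/w4.png",cv2.resize(g.astype('uint8'),(595,595),interpolation=cv2.INTER_CUBIC))
E
```

```text
[0.45927206 0.24433691 0.062     ] [0.46031614 0.24453007 0.024     ]
socket [ 0.5391 -0.0251  0.05  ] L/R edges [ 0.5089 -0.0251  0.05  ] [ 0.569 -0.025  0.05 ]
dot [ 0.4959 -0.0251  0.05  ] green [ 0.4953 -0.0974  0.05  ] 0.0
[0.4904 0.0303 0.05  ] [0.5933 0.0258 0.05  ] 0.10299834950133914 yaw -2.5040508416070115
yaw bar -3.5763343749973204 [ 0.5243 -0.0656  0.051 ] [ 0.5499 -0.0672  0.051 ]
knob [ 0.5301 -0.0745  0.083 ] [ 0.5422 -0.0745  0.083 ]
ribs@.043 [ 0.523  -0.0055  0.043 ] [ 0.5595 -0.0388  0.043 ] 137.62490264048114
[ 0.5223 -0.0088  0.025 ] [ 0.5611 -0.0441  0.025 ] 137.70426850479896
```

View pics/w4.png

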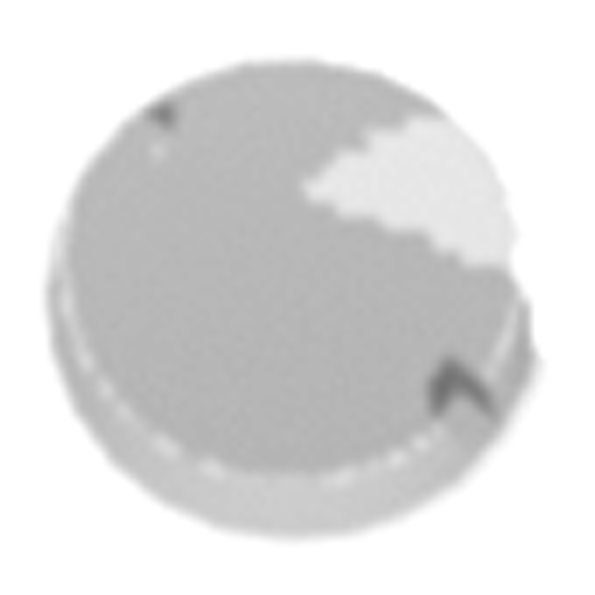

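Crop of the socket: the narrow rib shows at the lower right (460,390) and the wide one's edge at the upper left (160,112). That suggests a cartridge yaw of about -34°, which I'll use only as the starting point for the feel. Measured: cartridge at (0.460,0.244), yaw +7.3°. Dock socket at about (0.539,-0.0255), yaw about -2.5°. The sizes agree: mouth 60 mm, dot 43 mm out. Now grasping.

```bash
python3 - <<'E'
from h import *
P=lambda:(lambda s:print(round(s["clock"],2),s["tcp_pos"].round(4),s["orientation"].round(1),s["contact_force"].round(2),round(s["opening"],4)))(r.sense())
r.reach([.4597,.2443,.29],[180,0,97.3]);P()
r.servo_line([.4597,.2443,.215],speed=.1);P()
r.grab(30);P()
r.servo_line([.4597,.2443,.33],speed=.15);P()
r.reach([.539,-.0255,.33],[180,0,56]);P()
r.servo_line([.539,-.0255,.278],speed=.1);r.wait(.2);P()
d=r.snapshot("wrist");cv2.imwrite("pics/w5.png",d["frame"][:,:,::-1])
s=r.snapshot("scene");print(proj(s,np.array([.539,-.0255,.06])))
cv2.imwrite("pics/s5.png",cv2.resize(s["frame"][170:270,210:340,::-1],(780,600),interpolation=cv2.INTER_CUBIC))
E
```

```text
3.89 [0.46   0.244  0.2905] [179.9   0.   97.3] [ 0.85 -0.43 -0.15] 0.0881
4.79 [0.46   0.2443 0.2157] [179.9  -0.   97.3] [ 0.94  0.73 -0.42] 0.0878
5.94 [0.4597 0.2443 0.215 ] [180.   -0.   97.3] [-0.46  1.02 -0.03] 0.0117
6.86 [0.4596 0.2442 0.3287] [-179.9    0.    97.3] [-0.64  0.21 -0.55] 0.0117
7.94 [ 0.5389 -0.0246  0.3297] [-179.9   -0.    56.1] [ 0.21 -0.88 -0.52] 0.012
8.81 [ 0.5392 -0.0255  0.279 ] [179.9  -0.   56. ] [ 0.4   0.75 -0.35] 0.0119
[274.20246409 216.52784882]
```

View pics/w5.png

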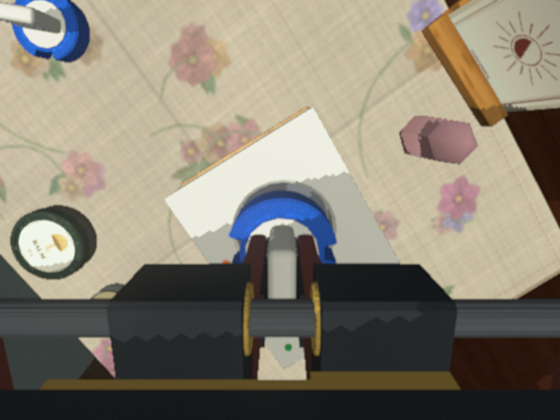

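Grasp holds (opening 11.9 mm) and the cartridge hangs centred over the socket in the wrist view. Lowering gently by feel.

```bash
cat >> h.py <<'E'
def F(n=4):
    v=[]
    for _ in range(n): r.wait(.02); s=r.sense(); v.append(np.r_[s["contact_force"],s["torque"]])
    return np.mean(v,0)
def go(x,y,z,yaw,speed=.03):
    r.servo_line([x,y,z],[180,0,yaw],speed=speed)
def pr(z,yaw,f): s=r.sense();print(round(s["clock"],2),"z",round(z,4),"yaw",round(yaw,1),"F",f[:3].round(1),"M",f[3:].round(2),s["tcp_pos"].round(4))
E
python3 - <<'E'
from h import *
x,y,yaw=.539,-.0255,56
go(x,y,.267,yaw,.06); f0=F(8);print(f0.round(2))
z=.267
while z>.2385:
    z-=.001; go(x,y,z,yaw,.03); f=F()-f0; pr(z,yaw,f)
    if f[2]>5 or np.hypot(*f[:2])>6: break
E
```

```text
[ 0.24 -0.09 -0.83 -0.05  0.1   0.02]
9.69 z 0.266 yaw 56 F [0. 0. 0.] M [ 0.01  0.01 -0.03] [ 0.539  -0.0255  0.2661]
10.01 z 0.265 yaw 56 F [-0.1 -0.3  0.2] M [-0.01  0.02 -0.01] [ 0.539  -0.0255  0.2649]
10.32 z 0.264 yaw 56 F [-0.3  0.2 -0.2] M [-0.02 -0.01 -0.01] [ 0.539  -0.0255  0.2639]
10.64 z 0.263 yaw 56 F [-0.4  0.1  0.2] M [ 0.   -0.02 -0.03] [ 0.539  -0.0255  0.263 ]
10.96 z 0.262 yaw 56 F [-0.3 -0.1  0.3] M [ 0.01 -0.02 -0.01] [ 0.539  -0.0255  0.262 ]
11.28 z 0.261 yaw 56 F [ 0.1 -0.2 -0.2] M [-0.05 -0.05 -0.05] [ 0.539  -0.0255  0.261 ]
11.59 z 0.26 yaw 56 F [ 0.2 -0.6  0.2] M [-0.14 -0.09 -0.03] [ 0.539  -0.0255  0.2599]
11.91 z 0.259 yaw 56 F [ 0.2 -0.8  0.1] M [-0.17 -0.14 -0.03] [ 0.539  -0.0255  0.259 ]
12.22 z 0.258 yaw 56 F [ 0.8 -0.8  0.2] M [-0.22 -0.17 -0.01] [ 0.539  -0.0256  0.258 ]
12.54 z 0.257 yaw 56 F [ 0.7 -1.1  0.3] M [-0.25 -0.2  -0.02] [ 0.539  -0.0255  0.257 ]
12.86 z 0.256 yaw 56 F [ 0.9 -1.2 -0.1] M [-0.29 -0.23 -0.04] [ 0.539  -0.0255  0.256 ]
13.18 z 0.255 yaw 56 F [ 0.8 -1.6  0.2] M [-0.34 -0.27 -0.01] [ 0.539  -0.0255  0.255 ]
13.49 z 0.254 
[... 691 characters left out ...]
.02 z 0.246 yaw 56 F [ 1.5 -3.8  1.4] M [-0.76 -0.34 -0.05] [ 0.539  -0.0255  0.2459]
16.34 z 0.245 yaw 56 F [ 1.9 -4.   1.6] M [-0.79 -0.38 -0.03] [ 0.539  -0.0255  0.245 ]
16.66 z 0.244 yaw 56 F [ 2.  -3.8  1.4] M [-0.84 -0.37 -0.02] [ 0.539  -0.0255  0.244 ]
16.98 z 0.243 yaw 56 F [ 2.  -4.3  1.3] M [-0.85 -0.41 -0.03] [ 0.539  -0.0255  0.243 ]
17.29 z 0.242 yaw 56 F [ 2.  -4.2  1.4] M [-0.86 -0.4  -0.03] [ 0.539  -0.0255  0.242 ]
17.61 z 0.241 yaw 56 F [ 2.1 -4.7  2.4] M [-0.94 -0.39 -0.04] [ 0.539  -0.0255  0.2409]
17.93 z 0.24 yaw 56 F [ 1.4 -4.7  2.2] M [-0.92 -0.37 -0.03] [ 0.539  -0.0255  0.24  ]
18.24 z 0.239 yaw 56 F [-0.8 -4.6  7.3] M [-0.85  0.13 -0.03] [ 0.539  -0.0255  0.24  ]
```

It went straight in at the turn seen in the picture. Vertical contact came only at TCP z = 0.240, exactly the floor height expected. Side load grew to about 5 N from a small centring error. Releasing and checking the seat.

```bash
python3 - <<'E'
from h import *
import pickle
go(.539,-.0255,.240,56);r.let_go();P=r.sense();print(P["clock"],P["opening"])
r.servo_line([.539,-.0255,.30],speed=.15)
r.reach([.525,-.02,.36],[180,0,90]);r.wait(.2)
d=r.snapshot("wrist");pickle.dump(d,open("d2.pkl","wb"));print(r.sense()["clock"])
cv2.imwrite("pics/w6.png",cv2.resize(d["frame"][120:310,180:433,::-1],(798,600),interpolation=cv2.INTER_CUBIC))
E
```

```text
19.725 0.08752184900254084
21.1417
```

View pics/w6.png

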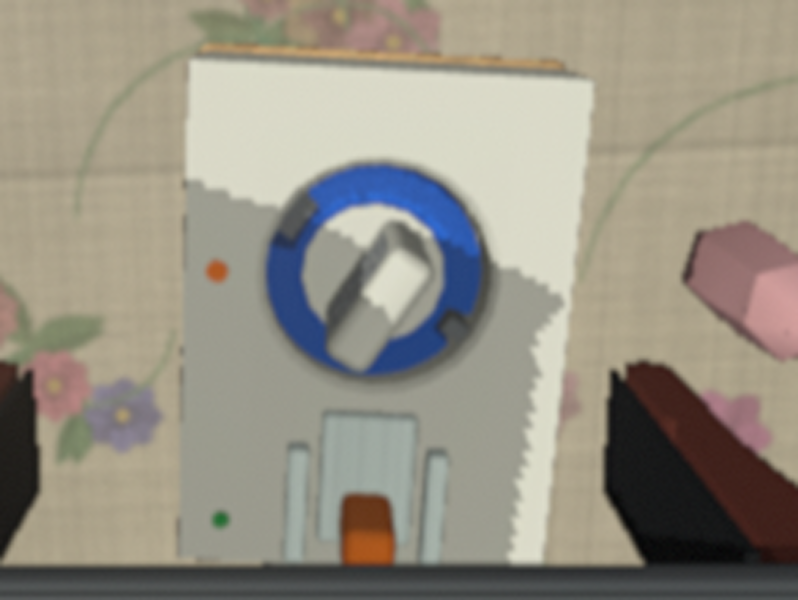

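The cartridge is flush in the mouth, both notches filled by the grey ribs, tab at about (385,300), bar end still clear at (368,412). Now I'll push the knob closed with closed fingers from its -y side.

```bash
python3 - <<'E'
from h import *
c=np.array([.539,-.0255]);u=np.array([.0436,.999]);yaw=87.5
p=lambda q:c+u*q
r.grab(10)
r.reach([*p(-.098),.30],[180,0,yaw]);r.servo_line([*p(-.098),.246],speed=.1);f0=F(8);print(f0.round(2))
q=-.098
r.servo_line([*p(-.086),.246],speed=.05);q=-.086
while q<-.060:
    q+=.0015;go(*p(q),.246,yaw,.03);f=F(3)-f0;s=r.sense()
    print(round(s["clock"],2),round(q,4),f[:3].round(1),s["tcp_pos"].round(4))
    if f[1]<-9 or f[2]>12:break
r.servo_line([*p(q-.02),.246],speed=.08);r.servo_line([*p(q-.02),.32],speed=.15)
r.reach([.525,-.01,.36],[180,0,90]);r.let_go();r.wait(.2)
d=r.snapshot("wrist");print(r.sense()["clock"])
import pickle;pickle.dump(d,open("d3.pkl","wb"))
cv2.imwrite("pics/w7.png",cv2.resize(d["frame"][120:310,180:433,::-1],(798,600),interpolation=cv2.INTER_CUBIC))
E
```

```text
[-0.02  0.03  0.31 -0.06  0.05 -0.01]
24.55 -0.0845 [0.4 0.  0.2] [ 0.5353 -0.11    0.246 ]
24.85 -0.083 [ 0.1 -1.7 -0.3] [ 0.5354 -0.1086  0.246 ]
25.15 -0.0815 [-0.1 -2.1 -0.1] [ 0.5354 -0.1069  0.246 ]
25.45 -0.08 [ 0.1 -1.5 -0.6] [ 0.5355 -0.1053  0.246 ]
25.75 -0.0785 [ 0.7 -1.1 -0.6] [ 0.5356 -0.1038  0.246 ]
26.05 -0.077 [ 0.3 -0.8 -1.1] [ 0.5357 -0.1023  0.246 ]
26.35 -0.0755 [ 0.1 -1.1 -0.6] [ 0.5357 -0.1008  0.246 ]
26.65 -0.074 [ 0.8 -1.  -0.8] [ 0.5358 -0.0993  0.246 ]
26.95 -0.0725 [ 0.8 -1.2 -1.1] [ 0.5358 -0.0978  0.246 ]
27.25 -0.071 [ 0.6 -0.8 -0.3] [ 0.5359 -0.0963  0.246 ]
27.55 -0.0695 [ 1.1 -1.1 -0.5] [ 0.536  -0.0948  0.246 ]
27.85 -0.068 [ 0.5 -1.5 -0.8] [ 0.536  -0.0933  0.246 ]
28.15 -0.0665 [ 0.7 -5.4 -0.8] [ 0.5361 -0.0924  0.2461]
28.45 -0.065 [ 0.3 -9.5 -1.2] [ 0.5361 -0.0919  0.2462]
31.625
```

View pics/w7.png

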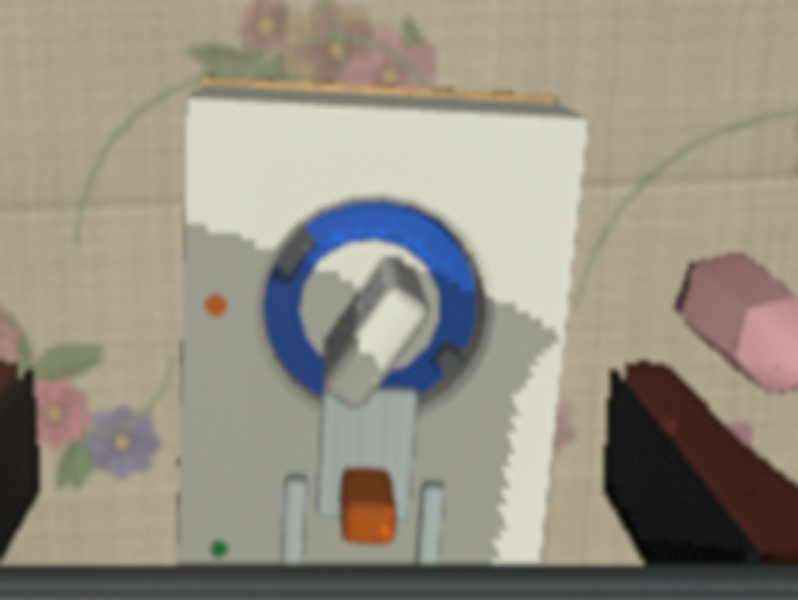

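The bar end (368,390) now lies over the disc's rim. A quick measurement of its distance from the axis (must be about 20 mm), then hand in.

```bash
python3 - <<'E'
from h import *
import pickle
d=pickle.load(open("d3.pkl","rb"));e=pickle.load(open("d2.pkl","rb"));k=798/253
P=lambda d,u,v,z:ray(d,180+u/k,120+v/k,z)
a=P(d,370,391,.053);b=P(e,368,412,.053)
m=P(d,373,304,.05)
print("bar end",a.round(4),"before",b.round(4),"travel",np.linalg.norm(a-b),"to mouth ctr",m.round(4),np.linalg.norm((a-m)[:2]), r.sense()["contact_force"].round(1))
if np.linalg.norm((a-m)[:2])<.0235 and np.linalg.norm(a-b)>.0125:
    r.hand_in(); print("handed in")
E
```

```text
bar end [ 0.5379 -0.0488  0.053 ] before [ 0.5366 -0.0642  0.053 ] travel 0.015515681505444042 to mouth ctr [ 0.5386 -0.025   0.05  ] 0.023801612091595082 [ 1.1 -0.8 -0.2]
```

The readings disagree slightly: 23.8 mm to the axis instead of 20. The bias was already +2.2 mm before the push, while the finger travel says about 17 mm. There is time for a second, firmer but bounded push to confirm the end stop.

```bash
python3 - <<'E'
from h import *
c=np.array([.539,-.0255]);u=np.array([.0436,.999]);yaw=87.5
p=lambda q:c+u*q
r.grab(10)
r.reach([*p(-.085),.30],[180,0,yaw]);r.servo_line([*p(-.085),.246],speed=.1);f0=F(8)
r.servo_line([*p(-.071),.246],speed=.05);q=-.071
while q<-.056:
    q+=.001;go(*p(q),.246,yaw,.03);f=F(3)-f0;s=r.sense()
    print(round(s["clock"],2),round(q,4),f[:3].round(1),s["tcp_pos"].round(4))
    if f[1]<-18 or f[2]>12:break
r.servo_line([*p(q-.02),.246],speed=.08);r.servo_line([*p(q-.02),.32],speed=.15)
r.reach([.525,-.01,.36],[180,0,90]);r.let_go();r.wait(.2)
d=r.snapshot("wrist");print(r.sense()["clock"])
import pickle
o=pickle.load(open("d3.pkl","rb"))
cv2.imwrite("pics/w8.png",np.vstack([cv2.resize(i["frame"][200:300,230:363,::-1],(400,300),interpolation=cv2.INTER_CUBIC) for i in(o,d)]))
E
```

```text
35.07 -0.07 [-0.6 -0.  -0.1] [ 0.5359 -0.0955  0.2459]
35.37 -0.069 [-0.4  0.2 -0.1] [ 0.536  -0.0944  0.246 ]
35.67 -0.068 [-0.1  0.5 -0.4] [ 0.536  -0.0934  0.246 ]
35.97 -0.067 [-0.2 -1.7  0.2] [ 0.5361 -0.0926  0.246 ]
36.27 -0.066 [-0.6 -5.6 -0.2] [ 0.5361 -0.0922  0.2461]
36.57 -0.065 [-0.9 -8.2 -0.7] [ 0.5361 -0.0919  0.2461]
36.87 -0.064 [ -1.  -11.2  -1. ] [ 0.5361 -0.0915  0.2462]
37.17 -0.063 [ -0.9 -14.4  -0.8] [ 0.5361 -0.0911  0.2463]
37.47 -0.062 [ -1.5 -17.2  -1.1] [ 0.5361 -0.0908  0.2463]
37.77 -0.061 [ -1.  -20.1  -1.4] [ 0.5361 -0.0904  0.2463]
40.9333
```

View pics/w8.png

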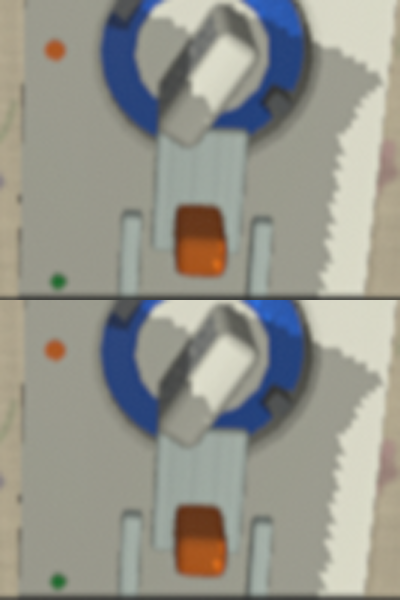

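The firm stop is confirmed: contact at the same place, purely elastic up to 20 N, no movement between pictures. A disc that wasn't home would have stopped the bar at about 8 mm. Handing in.

```bash
python3 -c "
from station import r
s=r.sense();print(s['clock'],s['contact_force'].round(1));r.hand_in();print('done')"
```

```text
40.9333 [-0.6  0.1  0.7]
the job is handed in; nothing more can be done
done
```

The largest cartridge is fully home in the socket with the lock bar slid to its stop over the rim, and the job was handed in at about 41 s of the 64 s limit. The hand-in reports no verdict.

- **Fit:** The ribs showed faintly in the wrist picture, so I started at a yaw of about -34°. The cartridge went in at that first turn, so no rotary search was needed. It touched the floor at the expected height, with about 7 N down and 5 N sideways on the wrist sensor, against the 40 N limit.
- **Seat check:** The picture taken before locking showed the disc flush in the mouth and both notches filled by the ribs.
- **Lock:** I pushed the knob with closed fingers until it stopped, for a finger travel of about 16–17.5 mm. A second push to 20 N met the same stop and moved nothing.
- **Disagreement:** The picture put the bar's travel at 15.5 mm and its end 23.8 mm from the axis, where 20 mm was expected. The bar's start also read about 2 mm too far out, so I put most of this down to image bias and trusted the firm stop. The 15.5 mm reading is only 1 mm above the 14.5 mm pass mark.
- **Surroundings:** The gripper was open and clear of everything at the end. The small things were never approached, but I did not measure them again.

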